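Make up a piston kit from the tip tub

ROBOT

A 7-joint arm with a two-finger parallel gripper is mounted at the origin on the work surface. World frame = base frame: x ahead of the robot, y to its left, z up, the work surface at z = 0. Lengths are in m, angles in rad, forces in N, time in s.
With the tool pointing down it reaches from about 0.4 to 0.875 m from the base axis. Payload 19.3 kg.
Tool frame: the origin (TCP) lies midway between the tips of the shut fingers; the grasp point (between the pads) lies 19 mm behind it; z points along the fingers, y is the line along which they close (so a half turn about z gives the same grasp; the last joint's range is limited). The gripper opens to 85 mm and grips with 20 to 120 N. Pads are 22 mm wide; open, the fingers measure 114 mm over their backs; the gripper's body (76 mm by 85 mm) begins 54 mm behind the grasp point. The pads swing forward as they close: fully open they stand 13 mm farther back than shut.
Start: joints at [-1.255, 0.521, -0.036, 1.599, 0.021, 1.021, -0.113], TCP at [0.235, 0.579, 0.231] pointing down, gripper open.
Joint ranges: [-2.91, 2.91], [-0.3, 2.13], [-1.5, 1.42], [0.17, 2.43], [-1.26, 4.41], [0.16, 1.93], [-2.52, 2.52]. Speed limits (rad/s): [1.89, 1.89, 2.39, 2.39, 3.01, 3.01, 3.01].

INTERFACE

Orientations are given as [roll, pitch, yaw] about the fixed x, y, z axes, in that order (R = Rz(yaw) Ry(pitch) Rx(roll)).
In Python, from workcell import bot gives the robot as it stands.
- The arm moves only by the tool nudge_tcp, called after "Call:" as name([rows], argument=value, ...), one row to a line, values as JSON. Schema: {"type":"object","properties":{"deltas":{"type":"array","items":{"type":"object","properties":{"aperture":{"type":"number"},"tx":{"type":"number"},"ty":{"type":"number"},"tz":{"type":"number"},"drx":{"type":"number"},"dry":{"type":"number"},"drz":{"type":"number"}},"additionalProperties":false,"required":["aperture"]},"minItems":1,"maxItems":5},"force":{"type":"number"},"only":{"type":"string"},"quiet":{"type":"boolean"},"lines":{"type":"string"}},"required":["deltas"],"additionalProperties":false}. deltas is a list of rows, 1 to 5 of them, each an object with the fields aperture (the finger opening in m), tx, ty, tz (the shift in units of 100 mm), drx, dry, drz (a rotation vector in units of 0.2 rad); a field left out counts as zero (the opening has to be given); each row is the pose to reach, as a shift and turn from the pose commanded when the call began, along the tool's axes at that moment; what a row does not reach only later rows make up. A row lasts 1/8 s, in which the tool goes at most 0.0625 m and 0.188 rad, less where a joint would pass 70% of its speed; a pose out of reach is approached as far as the arm can. The fingers move at their own pace and stop on an object; force is the grip in N (left out, the last holds). Time passes only in rows, so rows that do not move let the fingers close. The tool returns the time, the measured TCP pose, the force, the opening and the grip force at its end. only (a regular expression) keeps the lines of the reply that match it, lines (a string "A,B") keeps lines A to B, and quiet returns only ok. Input that does not fit is refused with a message, and nothing moves.
- bot.observe(): the state, without advancing time (a new reading comes with each control period).
- bot.grab_frame(name): name is "side" or "top"; returns the picture (400x640x3 uint8, blue, green, red); there is no depth.
- bot.calibration(name): a dict with "vfov" (degrees; the focal length in pixels is half the picture's height over the tangent of half this angle, whatever the lens; pixels are square), "cx", "cy" (the principal point, pixels), "eye" and "attitude" of the camera in the world. Camera axes: x right, y down, z forward; pixel columns grow to the right and rows downward; lengths in m; the calibration is good to about 2 mm. A picture is of the moment at which its call begins. calibration takes no time and is no camera call.
- bot.job_done(): hands the job in; it is judged then, once.
The state is a dict: "clock": time; "qpos": joint angles; "qd": joint speeds; "joint_efforts": joint torques, N m; "position": TCP position; "tool_rot": TCP orientation; "force": force on the tool from outside, world axes, zero at the start; "moment": the same for the moment, N m; "grip_width": finger opening in m; "finger_force": force on a finger pad.
Only numpy, scipy, OpenCV 4.12 (cv2) and the standard library are available. Lean on these libraries where they do the work, as an engineer would, in place of code of your own. Each camera call takes 0.05 s, during which the arm holds its last target. There are 200 camera calls.

TASK

Make up the piston kit in the red tray: draw the bolt, swing the clear lid of the blue tub fully back past its detent, and only then tip the tub right over so that all four gudgeon pins roll into the larger tray compartment beside it; put every loose piston into the smaller compartment, lying or standing. With the tub empty, set it back upright, shut its lid and slide the bolt fully home into its keeper. Leave the connecting rod, the carton and the tin where they are.

Things in the scene. Friction and masses are not known exactly. Their poses are not given: they have to be found in the camera images.
- tub (a joint): Tilt of the blue tip tub, rad: 0 upright on its stop, 1.5 tipped to the end; growing values lift its rear and lower its mouth towards the tray. Turns about point tub_axle, parallel to cradle y. A friction brake (0.3 Nm) holds it where it is left; tipping takes about 6 N at the bar. Physically blocked by the bolt: draw the bolt below 0.006 m first. Pins roll out from about 0.9; all are out by 1.4.
- tub_axle (a point): Tilt axis of the tub, in the middle of its pouring lip, 85 mm above the table. Site frame turns with the tub: x from lip to rear wall, z up, y the axis. The tub is 110 mm long (x), 100 mm wide (y), 62 mm deep; its front is a 46 degree ramp rising to the lip.
- tub_grip (a point): Grip point of the tipping bar: round steel, 14 mm thick, sticking 76 mm out of the tub's side away from the robot (cradle -y), parallel to the tilt axis, 55 mm above the table when upright. On its centre line, 56 mm out from the wall, 95 mm from the tilt axis. A gripper pointing down, closing along cradle x, can carry it round in an arc, clear of tub and open lid; the bar turns in the pads.
- lid (a joint): Angle of the tub's clear lid relative to the tub, rad: 0 shut, 1.95 fully back at its stop. A sprung detent must be passed: it is felt from 1.1, dead centre at 1.4, passed at 1.75. Let go below about 1.4 the lid falls shut by its weight; past the detent it stays back, also while the tub is tipped (it may then sag to about 1.7). Under 3 N at the lid's bar moves it.
- lid_hinge (a point): Hinge axis of the lid, middle of the tub's rear top edge, 88 mm above the table when the tub is upright; the axis is parallel to the tilt axis (cradle y). The lid is 114 mm long.
- lid_grip (a point): Grip point of the lid's red bar: round, 12 mm thick, sticking 48 mm out sideways at the lid's front corner on the side nearer the robot (cradle +y), parallel to the hinge. On its centre line, 30 mm out from the lid's edge, 108 mm from the hinge axis, 92 mm above the table when shut. Opening carries it up and to cradle +x; a gripper pointing down, closing along cradle x, can carry it round.
- bolt (a joint): Travel of the barrel bolt, m: 0 fully drawn, 0.026 fully home in the keeper on the tub's side. Growing values move it along cradle -y (towards the tub, away from the robot). Friction about 2 N, stays where it is left. At the start it is home.
- bolt_grip (a point): Point to grip the bolt's black upright paddle: 14 mm wide along cradle x, 20 mm along cradle y, its top 13 mm above this point; the point is 75 mm above the table, on the side of the cradle nearer to the robot. Keep the fingertips at least 52 mm above the table here: the keeper lies below.
- cradle: Grey fixed tip cradle that carries tub and bolt; origin on the table, 60 mm behind the tilt axis (x) and in the tub's mid plane. x points from the pouring lip to the tub's rear, so the tub pours towards -x; y points roughly to the robot; z up.
- tray: Red fixed kit tray, 280 x 200 mm (its x, y), walls 32 mm high and 4 mm thick, floor 4 mm; origin under its centre; axes nearly parallel to the cradle's; its +x end lies under the tub's lip. A divider across makes two compartments.
- tray_pins (a point): Centre of the floor of the larger compartment, next to the tub, for the pins: inner 158 mm (tray x) by 192 mm (y).
- tray_pistons (a point): Centre of the floor of the smaller compartment, away from the tub, for the pistons: inner 110 mm (tray x) by 192 mm (y). Three pistons fit side by side along tray y, 62 mm apart.
- pin0: Steel gudgeon pin, 12 mm across, 40 mm long, 28 g, axis along its own x; origin at its centre. Four of them, always present, lie on the tub's floor under the lid at the start.
- pin1: Steel gudgeon pin, 12 mm across, 40 mm long, 28 g, axis along its own x; origin at its centre. Four of them, always present, lie on the tub's floor under the lid at the start.
- pin2: Steel gudgeon pin, 12 mm across, 40 mm long, 28 g, axis along its own x; origin at its centre. Four of them, always present, lie on the tub's floor under the lid at the start.
- pin3: Steel gudgeon pin, 12 mm across, 40 mm long, 28 g, axis along its own x; origin at its centre. Four of them, always present, lie on the tub's floor under the lid at the start.
- piston0: Loose aluminium piston, 40 mm across and 55 mm tall, about 140 g, standing at the start; origin at its centre, own z along its axis to the crown. A 12 mm pin through it along own x, 10 mm below the centre, sticks 2 mm out of each side. Two or three of the four are present, the others None.
- piston1: Loose aluminium piston, 40 mm across and 55 mm tall, about 140 g, standing at the start; origin at its centre, own z along its axis to the crown. A 12 mm pin through it along own x, 10 mm below the centre, sticks 2 mm out of each side. Two or three of the four are present, the others None.
- piston2: Loose aluminium piston, 40 mm across and 55 mm tall, about 140 g, standing at the start; origin at its centre, own z along its axis to the crown. A 12 mm pin through it along own x, 10 mm below the centre, sticks 2 mm out of each side. Two or three of the four are present, the others None.
- piston3: Loose aluminium piston, 40 mm across and 55 mm tall, about 140 g, standing at the start; origin at its centre, own z along its axis to the crown. A 12 mm pin through it along own x, 10 mm below the centre, sticks 2 mm out of each side. Two or three of the four are present, the others None.
- conrod: Bystander: dark steel connecting rod, 177 mm long, 18 mm thick, lying to the left of the tub; origin under its middle.
- carton: Bystander: black carton, 100 x 100 x 70 mm, origin under its centre.
- tin: Bystander: round yellow tin, 60 mm across, 70 mm tall, origin under its centre.

How it is judged:
On the way, in this order (a step that is already met when the one before it is completed fails the run):
1. the lid is swung fully back while the tub is upright (value of joint lid above 1.7 rad and value of joint tub below 0.15 rad), for 0.2 s.
2. the tub is tipped right over with the lid back (value of joint tub above 1.2 rad and value of joint lid above 1.5 rad), for 0.2 s.
3. the tub is upright again (value of joint tub below 0.1 rad), for 0.2 s.
At the end, for the whole second after the job is handed in: Tub upright (within 0.06 rad), lid shut (within 0.08 rad), bolt home (over 21 of 26 mm); all four pins at rest in the larger compartment (centres under 30 mm above its floor), every piston present at rest in the smaller one (centre under 45 mm above its floor), standing or lying (value of joint tub below 0.06 rad and value of joint lid below 0.08 rad and value of joint bolt above 0.021 m and x of pin0 in the frame of tray_pins between -0.079 and 0.079 m and y of pin0 in the frame of tray_pins between -0.096 and 0.096 m and z of each of pin0, pin1, pin2, pin3 in the frame of tray_pins below 0.03 m and linear speed of each of pin0, pin1, pin2, pin3, piston0, piston1, piston2, piston3 below 0.03 m/s and x of pin1 in the frame of tray_pins between -0.079 and 0.079 m and y of pin1 in the frame of tray_pins between -0.096 and 0.096 m and x of pin2 in the frame of tray_pins between -0.079 and 0.079 m and y of pin2 in the frame of tray_pins between -0.096 and 0.096 m and x of pin3 in the frame of tray_pins between -0.079 and 0.079 m and y of pin3 in the frame of tray_pins between -0.096 and 0.096 m and x of piston0 in the frame of tray_pistons between -0.055 and 0.055 m and y of piston0 in the frame of tray_pistons between -0.096 and 0.096 m and z of each of piston0, piston1, piston2, piston3 in the frame of tray_pistons below 0.045 m and x of piston1 in the frame of tray_pistons between -0.055 and 0.055 m and y of piston1 in the frame of tray_pistons between -0.096 and 0.096 m and x of piston2 in the frame of tray_pistons between -0.055 and 0.055 m and y of piston2 in the frame of tray_pistons between -0.096 and 0.096 m and x of piston3 in the frame of tray_pistons between -0.055 and 0.055 m and y of piston3 in the frame of tray_pistons between -0.096 and 0.096 m); the robot touches nothing.
It fails at once if the tub is tipped while its lid is not fully back past the detent (value of joint tub above 0.3 rad and value of joint lid below 1.4 rad).
It fails at once if the connecting rod is pushed from its place (distance of conrod from where it was at the start of the episode above 0.03 m).
It fails at once if the carton is pushed from its place (distance of carton from where it was at the start of the episode above 0.03 m).
It fails at once if the tin is pushed from its place (distance of tin from where it was at the start of the episode above 0.03 m).
Of piston0, piston1, piston2, piston3 only 2 to 3 are there at a start; the rules pass over those that are not, and their reading is None.
At some moment in a run one of piston0, piston1, piston2, piston3 may be knocked a few centimetres aside while the robot is not near it.
Once in a run the grip may slacken for a moment while it holds something.
It also fails if it takes over 200 s, if anything falls off the work surface, if the arm or the gripper's body presses on something with over 40 N, if the wrist force passes 120 N, or if a joint passes its speed limit or range.

## Working session

There is one attempt and no reset: what is moved stays moved. The work goes in short steps, Python scripts to look and compute and a tool call to move; the robot and the scene stay as the last step left them, time stands still between calls to the robot, and variables do not carry over. Pictures are saved under pics/ and viewed, at most 14 in all, crops included, and the job is handed in when it is done.

```bash
ls; mkdir -p pics
```

Run:
```python
from workcell import bot
import cv2
for n in("side","top"):
    cv2.imwrite(f"pics/{n}0.png",bot.grab_frame(n)); print(n,bot.calibration(n))
print(bot.observe())
```

```text
pics
workcell.py
side {'vfov': 53.86756516350614, 'cx': 324.2384794609441, 'cy': 194.05412064189133, 'eye': array([ 0.17253369, -0.84503596,  0.60664658]), 'attitude': array([-2.09603789,  0.00508686, -0.41309513])}
top {'vfov': 42.98924415450805, 'cx': 313.899176224298, 'cy': 195.63816734406538, 'eye': array([ 0.33258767, -0.00257804,  1.55700563]), 'attitude': array([-3.01927667, -0.02437987, -1.53951819])}
{'clock': 0.1, 'qpos': array([-1.25519853,  0.52191982, -0.03632641,  1.59992086,  0.02122757,
        1.02112522, -0.11278052]), 'qd': array([ 0.00094331, -0.00101503,  0.00095942, -0.00020807, -0.00033273,
       -0.00330394,  0.0015162 ]), 'joint_efforts': array([ 3.20349267e-03, -9.28490281e+01,  1.98359303e+00, -3.70547247e+01,
        1.80712470e-02,  5.30869322e-03,  6.73412728e-06]), 'position': array([0.23511518, 0.57877525, 0.23081566]), 'tool_rot': array([-3.14060950e+00,  9.32147699e-05,  2.75581638e+00]), 'force': array([-0.204385  ,  0.48869026,  0.5368763 ]), 'moment': array([0.05571477, 0.02842685, 0.03126079]), 'finger_force': 0.0, 'grip_width': 0.08543432335212277}
```
View pics/side0.png

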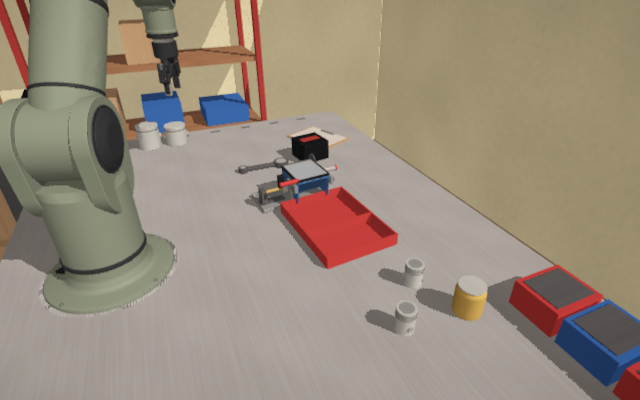

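View pics/top0.png

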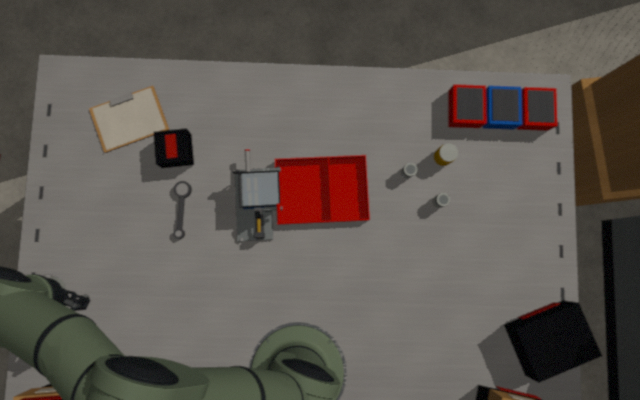

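The top view shows the tub at about (260,188), its bolt at (260,225), the tray at (322,190), pistons at (409,170) and (442,200), the tin at (446,155), the carton at (174,148) and the conrod at (180,210). The side view agrees. Next I'll enlarge the crops.

Create h.py:
```python
from workcell import bot
import cv2, numpy as np
from scipy.spatial.transform import Rotation as Ro
def cam(n):
    c=bot.calibration(n); f=200/np.tan(np.radians(c['vfov'])/2)
    return c,f,Ro.from_euler('xyz',c['attitude']).as_matrix()
def ray(n,u,v):
    c,f,R=cam(n); return np.array(c['eye']), R@np.array([(u-c['cx'])/f,(v-c['cy'])/f,1])
def plane(n,u,v,z):
    e,d=ray(n,u,v); return e+d*(z-e[2])/d[2]
def proj(n,p):
    c,f,R=cam(n); q=R.T@(np.array(p)-c['eye']); return q[:2]/q[2]*f+[c['cx'],c['cy']]
def two(us,ut):
    a,d=ray('side',*us); b,e=ray('top',*ut)
    s=np.linalg.lstsq(np.c_[d,-e],b-a,rcond=None)[0]; p,q=a+d*s[0],b+e*s[1]
    return (p+q)/2,np.linalg.norm(p-q)
def snap(n,name,box=None,k=1):
    im=bot.grab_frame(n)
    if box: x0,y0,x1,y1=box; im=im[y0:y1,x0:x1]
    cv2.imwrite('pics/'+name,cv2.resize(im,None,fx=k,fy=k,interpolation=cv2.INTER_CUBIC))
def goto(p,yaw=None,tilt=None):
    """tool-frame shift and rotvec from the measured pose to world target, tool down, yaw of tool x"""
    s=bot.observe(); R=Ro.from_euler('xyz',s['tool_rot']); d=R.inv().apply(np.array(p)-s['position'])
    r=np.zeros(3)
    if yaw is not None: r=(R.inv()*Ro.from_euler('xyz',[np.pi,0,yaw])).as_rotvec()
    print('shift',d.round(4),'rotvec',r.round(3)); return d,r
```

Run:
```python
from h import *
t=cv2.imread('pics/top0.png');s=cv2.imread('pics/side0.png')
A=cv2.resize(t[140:250,225:385],None,fx=5,fy=5,interpolation=cv2.INTER_CUBIC)
cv2.imwrite('pics/topc.png',A)
B=cv2.resize(s[145:265,230:400],None,fx=4.7,fy=4.7,interpolation=cv2.INTER_CUBIC)
cv2.imwrite('pics/sidec.png',B)
# tray outline
hsv=cv2.cvtColor(t,cv2.COLOR_BGR2HSV)
m=((hsv[...,0]<8)|(hsv[...,0]>172))&(hsv[...,1]>150)&(hsv[...,2]>80)
m=m.astype('uint8'); cs,_=cv2.findContours(m,0,2)
for c in cs:
    if cv2.contourArea(c)>800: r=cv2.minAreaRect(c); print('red',r,[plane('top',*p,.032)[:2].round(4).tolist() for p in cv2.boxPoints(r)])
for n,u,v in(('side',148,148),('side',175,143)): print(plane(n,u,v,0).round(3))
```

```text
red ((321.3254699707031, 189.48587036132812), (65.45989227294922, 92.00004577636719), 87.51044464111328) [[0.6301, 0.0914], [0.6527, -0.1891], [0.4523, -0.2015], [0.4311, 0.0747]]
red ((540.5, 106.5), (33.0, 39.0), 0.0) [[0.7617, -0.6803], [0.8874, -0.6828], [0.8916, -0.7877], [0.7656, -0.7842]]
red ((469.5, 104.0), (38.0, 33.0), 90.0) [[0.885, -0.4584], [0.8891, -0.5626], [0.7668, -0.5613], [0.7629, -0.4581]]
[0.11 0.72 0.  ]
[0.211 0.729 0.   ]
```

View pics/topc.png

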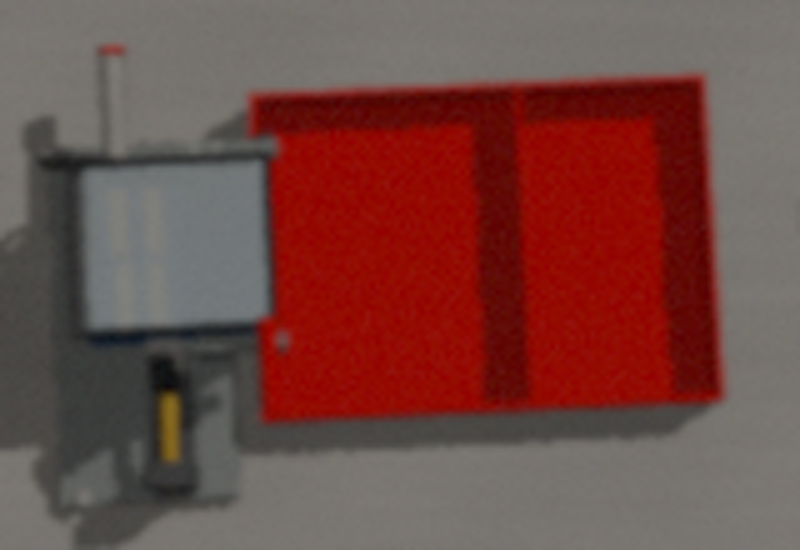

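View pics/sidec.png

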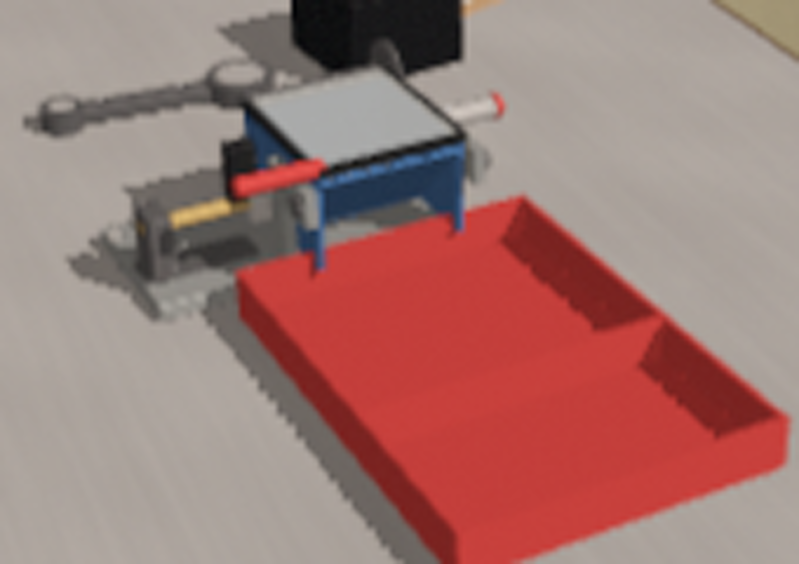

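The crops show the bolt drawn toward the robot. Its paddle is at top crop (165,370) and side crop (237,170). The steel tipping bar runs from top crop (112,50) to (113,155), and the red lid bar spans side crop (322,165) to (238,185).

Run:
```python
from h import *
T=lambda u,v:(u/5+225-.4,v/5+140-.4); S=lambda u,v:(u/4.7+230-.4,v/4.7+145-.4)
def w(l,p): print(l,np.round(p,4))
for q in((82,166),(267,156),(271,318),(88,332)): w('lid',plane('top',*T(*q),.09)[:2])
w('bartip top',plane('top',*T(112,47),.055)); w('bar mid',plane('top',*T(114,150),.055))
w('bartip 2',two(S(500,105),T(112,47))[0]); 
w('lidbar inner z.092 side',plane('side',*S(320,167),.092)); w('outer',plane('side',*S(238,185),.092))
w('paddle side top', plane('side',*S(240,142),.088)); w('paddle top-top',plane('top',*T(161,356),.088)); w('bolt mid',plane('top',*T(170,430),.06));
w('lid corners side',[plane('side',*S(*q),.09)[:2] for q in((246,104),(378,68),(463,132),(322,165))])
t=cv2.imread('pics/top0.png')
for l,u,v in(('pA',409,167),('pB',442,200),('tin',447,154)): w(l,plane('top',u,v,.055))
for l,u,v in(('pA',414,266),('pB',405.5,311)): w(l,plane('side',u,v,.055))
```

```text
lid [0.5738 0.182 ]
lid [0.5835 0.0745]
lid [0.4884 0.0684]
lid [0.4767 0.1738]
bartip top [0.6526 0.172  0.055 ]
bar mid [0.5899 0.1678 0.055 ]
bartip 2 [0.6542 0.1716 0.054 ]
lidbar inner z.092 side [0.4903 0.0702 0.092 ]
outer [0.4391 0.0689 0.092 ]
paddle side top [0.4594 0.1279 0.088 ]
paddle top-top [0.4644 0.1312 0.088 ]
bolt mid [0.4234 0.1265 0.06  ]
lid corners side [[0.4782 0.1727]
 [0.5745 0.1882]
 [0.5876 0.0806]
 [0.4935 0.0757]]
pA [ 0.6151 -0.3174  0.055 ]
pB [ 0.5183 -0.4175  0.055 ]
tin [ 0.6592 -0.4327  0.055 ]
pA [ 0.6036 -0.3288  0.055 ]
pB [ 0.5161 -0.4276  0.055 ]
```

Run:
```python
from h import *
goto([.456,.1305,.15],3.229)
```

```text
shift [-0.3733 -0.3321  0.0812] rotvec [-0.001 -0.    -0.473]
```

The rows are not in the units I measure in: shifts go in units of 100 mm and turns go in units of 0.2 rad. I convert before sending: -0.187 m is -1.87, -0.166 m is -1.66, -0.473 rad is -2.365.

Call:
nudge_tcp([
  {"aperture": 0.04,"tx": -0.35,"ty": -0.31,"drz": -0.45},
  {"aperture": 0.04,"tx": -0.75,"ty": -0.66,"drz": -1},
  {"aperture": 0.04,"tx": -1.15,"ty": -1,"drz": -1.5},
  {"aperture": 0.04,"tx": -1.5,"ty": -1.33,"drz": -2},
  {"aperture": 0.04,"tx": -1.87,"ty": -1.66,"drz": -2.365},
], force=60)

```text
clock: 0.72
position: [0.3464, 0.3533, 0.2312]
tool_rot: [-3.141, -0.0, -3.052]
force: [1.1, -0.1, 1.2]
grip_width: 0.04
finger_force: 0.0
```

Run:
```python
from h import *
goto([.456,.1305,.15],3.229); print(bot.observe()['qpos'].round(2))
```

```text
shift [-0.0891 -0.2318  0.0812] rotvec [-0.    -0.     0.003]
[-0.83  0.32 -0.11  1.93  0.04  0.89  0.7 ]
```

Call:
nudge_tcp([
  {"aperture": 0.04,"tx": -0.2,"ty": -0.5},
  {"aperture": 0.04,"tx": -0.4,"ty": -1.05,"tz": 0.2},
  {"aperture": 0.04,"tx": -0.6,"ty": -1.6,"tz": 0.4},
  {"aperture": 0.04,"tx": -0.8,"ty": -2.1,"tz": 0.6},
  {"aperture": 0.04,"tx": -0.89,"ty": -2.32,"tz": 0.81},
])

```text
clock: 1.35
position: [0.4557, 0.1286, 0.1497]
tool_rot: [-3.141, 0.0, -3.058]
force: [0.6, 1.3, 0.1]
grip_width: 0.0402
finger_force: 0.0
```

Call:
nudge_tcp([
  {"aperture": 0.04},
  {"aperture": 0.04},
])

```text
clock: 1.6
position: [0.4547, 0.1322, 0.1505]
tool_rot: [3.141, -0.0, -3.054]
force: [1.1, -0.0, 0.1]
grip_width: 0.0403
finger_force: 0.0
```

Run:
```python
from h import *
goto([.456,.1305,.056],3.229); print(bot.observe()['qpos'].round(2))
snap('side','s1.png',(220,120,390,240),4.5)
```

```text
shift [-0.0012 -0.0018  0.0945] rotvec [ 0. -0.  0.]
[-0.39  0.4  -0.02  2.07  0.01  0.67  1.24]
```

View pics/s1.png

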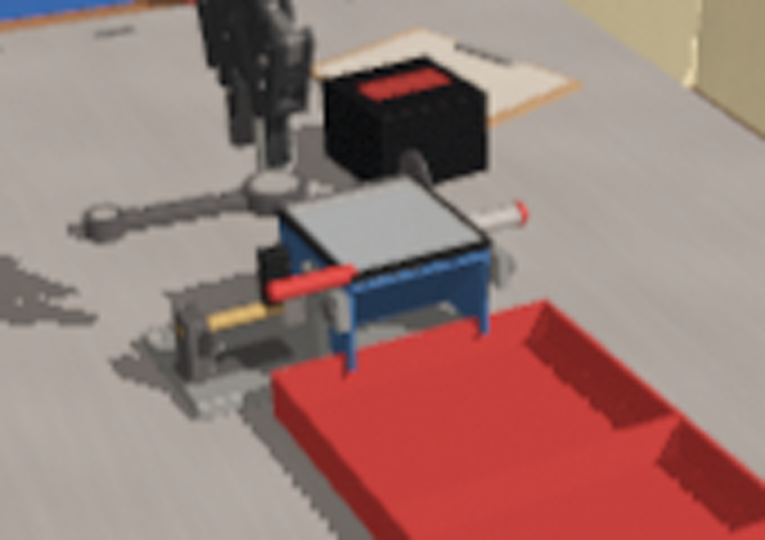

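The open gripper hangs above the paddle, with its tips near crop (258,155) and the paddle at (272,262). I'll descend and close.

In the tool's units: 0.092 m is 0.92, 0.08 m is 0.8.

Call:
nudge_tcp([
  {"aperture": 0.04,"tx": -0.01,"ty": -0.02,"tz": 0.3},
  {"aperture": 0.04,"tx": -0.01,"ty": -0.02,"tz": 0.6},
  {"aperture": 0.04,"tx": -0.01,"ty": -0.02,"tz": 0.8},
  {"aperture": 0.04,"tx": -0.01,"ty": -0.02,"tz": 0.92},
  {"aperture": 0.04,"tx": -0.01,"ty": -0.02,"tz": 0.92},
])

```text
clock: 2.28
position: [0.4558, 0.1301, 0.0582]
tool_rot: [-3.142, -0.001, -3.054]
force: [-0.0, 1.0, -0.5]
grip_width: 0.0399
finger_force: 0.0
```

Call:
nudge_tcp([
  {"aperture": 0.0},
  {"aperture": 0.0},
  {"aperture": 0.0},
  {"aperture": 0.0},
], force=40)

```text
clock: 2.78
position: [0.4566, 0.1317, 0.0594]
tool_rot: [3.139, 0.002, -3.053]
force: [-3.6, 11.4, 6.3]
grip_width: 0.0135
finger_force: 40.4
```

In the tool's units: 0.002 m is 0.02, 0.027 m is 0.27.

Call:
nudge_tcp([
  {"aperture": 0.0,"tx": 0.07,"ty": 0.02},
  {"aperture": 0.0,"tx": 0.14,"ty": 0.02},
  {"aperture": 0.0,"tx": 0.21,"ty": 0.02},
  {"aperture": 0.0,"tx": 0.27,"ty": 0.02},
  {"aperture": 0.0,"tx": 0.27,"ty": 0.02},
])

```text
clock: 3.4
position: [0.4302, 0.1299, 0.0594]
tool_rot: [3.14, 0.004, -3.055]
force: [4.4, 2.5, 5.3]
grip_width: 0.0136
finger_force: 40.7
```

Call:
nudge_tcp([
  {"aperture": 0.04},
  {"aperture": 0.04},
  {"aperture": 0.04,"tz": -0.3},
  {"aperture": 0.04,"tz": -0.8},
  {"aperture": 0.04,"tz": -0.8},
])

```text
clock: 4.03
position: [0.4303, 0.1296, 0.1411]
tool_rot: [3.14, 0.005, -3.055]
force: [0.5, 0.9, -1.2]
grip_width: 0.04
finger_force: 0.0
```

Run:
```python
from h import *
snap('side','s2.png',(220,120,390,240),4.5)
goto([.457,.068,.138],3.229)
im=bot.grab_frame('side')
hsv=cv2.cvtColor(im,cv2.COLOR_BGR2HSV)[150:200,250:310]
```

```text
shift [-0.0221 -0.0635  0.0015] rotvec [ 0.001  0.002 -0.   ]
```

View pics/s2.png

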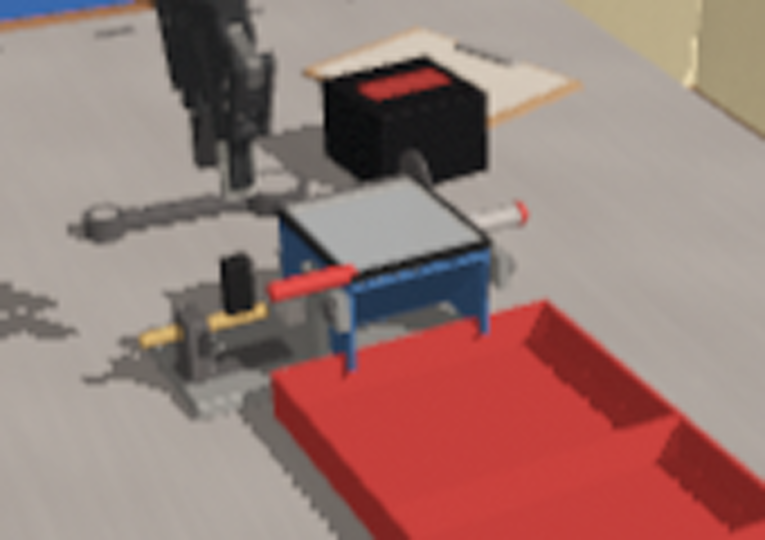

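The bolt is drawn: the paddle is now at crop (237,282), clear of the tub, and the red lid bar runs (355,270)–(270,290). Next is gripping the lid bar.

In the tool's units: 0.067 m is 0.67, -0.0635 m is -0.635.

Call:
nudge_tcp([
  {"aperture": 0.04,"tx": -0.11,"ty": -0.3},
  {"aperture": 0.04,"tx": -0.22,"ty": -0.635},
  {"aperture": 0.04,"tx": -0.22,"ty": -0.635,"tz": 0.3},
  {"aperture": 0.04,"tx": -0.22,"ty": -0.635,"tz": 0.55},
  {"aperture": 0.04,"tx": -0.22,"ty": -0.635,"tz": 0.67},
])

```text
clock: 4.75
position: [0.4552, 0.0676, 0.0694]
tool_rot: [-3.141, -0.003, -3.054]
force: [0.4, -0.4, -0.1]
grip_width: 0.0402
finger_force: 0.0
```

Call:
nudge_tcp([
  {"aperture": 0.04},
  {"aperture": 0.0},
  {"aperture": 0.0},
  {"aperture": 0.0},
], force=30)

```text
clock: 5.25
position: [0.4568, 0.0687, 0.072]
tool_rot: [3.141, 0.001, -3.054]
force: [-0.8, 4.9, 0.9]
grip_width: 0.0108
finger_force: 29.3
```

Run:
```python
from h import *
print(bot.observe()['force'])
```

```text
[-0.83000845  4.94436845  0.94098029]
```

In the tool's units: -0.098 m is -0.98, -0.0916 m is -0.916.

Call:
nudge_tcp([
  {"aperture": 0.0,"ty": 0.06,"tz": -0.317},
  {"aperture": 0.0,"ty": 0.21,"tz": -0.6},
  {"aperture": 0.0,"ty": 0.44,"tz": -0.83},
  {"aperture": 0.0,"ty": 0.576,"tz": -0.916},
  {"aperture": 0.0,"ty": 0.725,"tz": -0.98},
], force=40)

```text
clock: 5.88
position: [0.4506, 0.1393, 0.1712]
tool_rot: [-3.141, 0.002, -3.056]
force: [2.6, -4.2, 6.6]
grip_width: 0.0105
finger_force: 40.9
```

Call:
nudge_tcp([
  {"aperture": 0.0,"ty": 0.21,"tz": -0.05},
  {"aperture": 0.0,"ty": 0.426,"tz": -0.058},
  {"aperture": 0.0,"ty": 0.586,"tz": -0.035},
  {"aperture": 0.0,"ty": 0.74,"tz": 0.01},
  {"aperture": 0.0,"ty": 0.79,"tz": 0.032},
])

```text
clock: 6.5
position: [0.4436, 0.2208, 0.1667]
tool_rot: [3.14, 0.002, -3.053]
force: [0.5, 1.0, 15.6]
grip_width: 0.0104
finger_force: 43.2
```

Call:
nudge_tcp([
  {"aperture": 0.0},
  {"aperture": 0.0},
])

```text
clock: 6.75
position: [0.4437, 0.2202, 0.167]
tool_rot: [3.14, 0.002, -3.054]
force: [-0.6, 5.1, 13.2]
grip_width: 0.0105
finger_force: 43.0
```

Call:
nudge_tcp([
  {"aperture": 0.03},
  {"aperture": 0.04},
  {"aperture": 0.04,"tz": -0.3},
  {"aperture": 0.04,"tz": -0.8},
  {"aperture": 0.04,"tz": -1.3},
])

```text
clock: 7.38
position: [0.4428, 0.2185, 0.2974]
tool_rot: [-3.141, -0.001, -3.055]
force: [0.2, 0.4, 1.2]
grip_width: 0.0399
finger_force: 0.0
```

Run:
```python
from h import *
goto([.634,.171,.29],3.229)
snap('side','s3.png',(220,90,390,210),4.5)
```

```text
shift [-0.1864 -0.0639  0.0072] rotvec [-0.001 -0.001 -0.   ]
```

View pics/s3.png

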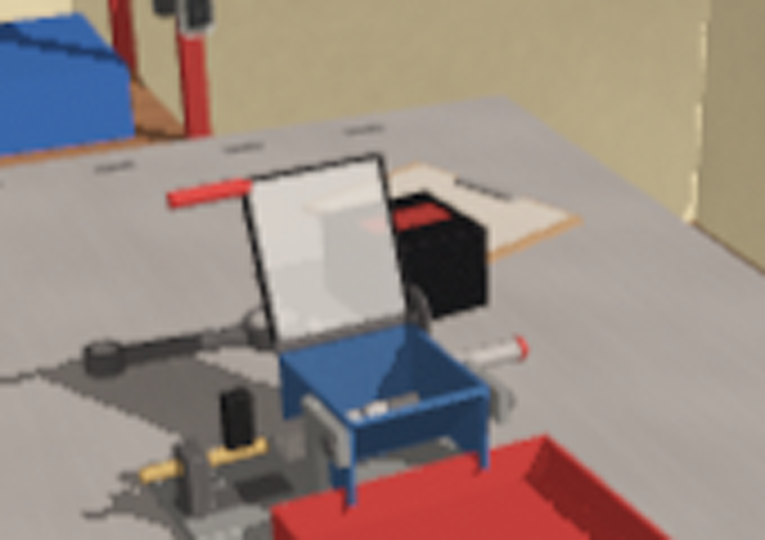

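The lid stands fully back with its bar at crop (210,193), and the pins show in the tub at (380,408). Next I move to the tipping bar.

In the tool's units: -0.1864 m is -1.864, -0.15 m is -1.5.

Call:
nudge_tcp([
  {"aperture": 0.04,"tx": -0.5,"ty": -0.15},
  {"aperture": 0.04,"tx": -1,"ty": -0.35},
  {"aperture": 0.04,"tx": -1.5,"ty": -0.5},
  {"aperture": 0.04,"tx": -1.864,"ty": -0.64},
  {"aperture": 0.04,"tx": -1.864,"ty": -0.64},
])

```text
clock: 8.05
position: [0.636, 0.1696, 0.2946]
tool_rot: [-3.14, -0.001, -3.057]
force: [-1.0, 0.6, -0.0]
grip_width: 0.0401
finger_force: 0.0
```

Call:
nudge_tcp([
  {"aperture": 0.04,"tz": 0.5},
  {"aperture": 0.04,"tz": 1},
  {"aperture": 0.04,"tz": 1.5},
  {"aperture": 0.04,"tz": 1.8},
  {"aperture": 0.04,"tz": 1.8},
])

```text
clock: 8.68
position: [0.6326, 0.1713, 0.1142]
tool_rot: [-3.141, -0.004, -3.054]
force: [-0.7, 0.1, 0.9]
grip_width: 0.0397
finger_force: 0.0
```

Run:
```python
from h import *
goto([.634,.171,.036],3.229)
# bar in top view: fresh look
im=bot.grab_frame('side'); 
h=cv2.cvtColor(im,cv2.COLOR_BGR2HSV); r=(((h[...,0]<8)|(h[...,0]>172))&(h[...,1]>120)&(h[...,2]>80)).astype('uint8')
n,l,s,c=cv2.connectedComponentsWithStats(r)
for i in range(1,n):
    x,y=c[i]
    if 300<x<370 and 140<y<185: print(c[i],s[i],plane('side',x,y,.055))
```

```text
shift [-0.0017 -0.0003  0.0782] rotvec [-0.001 -0.004  0.   ]
[335.75 166.5 ] [335 165   2   4   4] [0.65556658 0.17285179 0.055     ]
```

Call:
nudge_tcp([
  {"aperture": 0.04,"tx": -0.02,"tz": 0.3},
  {"aperture": 0.04,"tx": -0.02,"tz": 0.55},
  {"aperture": 0.04,"tx": -0.02,"tz": 0.7},
  {"aperture": 0.04,"tx": -0.02,"tz": 0.78},
  {"aperture": 0.04,"tx": -0.02,"tz": 0.78},
])

```text
clock: 9.35
position: [0.6367, 0.1716, 0.0386]
tool_rot: [3.142, 0.0, -3.054]
force: [-0.7, -0.1, 0.2]
grip_width: 0.04
finger_force: 0.0
```

Call:
nudge_tcp([
  {"aperture": 0.0},
  {"aperture": 0.0},
  {"aperture": 0.0},
  {"aperture": 0.0},
], force=50)

```text
clock: 9.85
position: [0.6368, 0.1722, 0.0391]
tool_rot: [3.141, 0.001, -3.054]
force: [-1.2, 2.0, 6.0]
grip_width: 0.0122
finger_force: 48.7
```

In the tool's units: -0.082 m is -0.82, -0.0738 m is -0.738.

Call:
nudge_tcp([
  {"aperture": 0.0,"ty": 0.042,"tz": -0.185},
  {"aperture": 0.0,"ty": 0.046,"tz": -0.375},
  {"aperture": 0.0,"ty": 0.012,"tz": -0.561},
  {"aperture": 0.0,"ty": -0.058,"tz": -0.738},
  {"aperture": 0.0,"ty": -0.105,"tz": -0.82},
], force=60)

```text
clock: 10.48
position: [0.6375, 0.1645, 0.1216]
tool_rot: [3.137, 0.002, -3.053]
force: [1.0, 16.6, -3.6]
grip_width: 0.0115
finger_force: 58.8
```

Call:
nudge_tcp([
  {"aperture": 0.0,"ty": -0.056,"tz": -0.077},
  {"aperture": 0.0,"ty": -0.119,"tz": -0.147},
  {"aperture": 0.0,"ty": -0.189,"tz": -0.212},
  {"aperture": 0.0,"ty": -0.265,"tz": -0.268},
  {"aperture": 0.0,"ty": -0.347,"tz": -0.318},
])

```text
clock: 11.1
position: [0.6403, 0.1354, 0.1553]
tool_rot: [3.131, 0.004, -3.049]
force: [-16.1, 36.9, 35.0]
grip_width: 0.0117
finger_force: 59.8
```

Call:
nudge_tcp([
  {"aperture": 0.0,"ty": -0.06,"tz": -0.029},
  {"aperture": 0.0,"ty": -0.06,"tz": -0.029},
  {"aperture": 0.0,"ty": -0.06,"tz": -0.029},
  {"aperture": 0.0,"ty": -0.06,"tz": -0.029},
  {"aperture": 0.0,"ty": -0.06,"tz": -0.029},
])

```text
clock: 11.72
position: [0.6433, 0.1259, 0.1591]
tool_rot: [3.135, 0.008, -3.051]
force: [-1.6, 20.3, 34.2]
grip_width: 0.0115
finger_force: 62.6
```

Run:
```python
from h import *
snap('side','s4.png',(220,90,400,220),4.4)
p=bot.observe()['position']+[0,0,.019]-[.531,.132,0]; e=np.radians(95); ex=np.array([np.cos(e),np.sin(e),0])
print(p@ex, p[2], np.arctan2(p[2]-.085,p@ex+.06)+.322)
```

```text
-0.015823748067951098 0.17815180737678135 1.4499688011310572
```

View pics/s4.png

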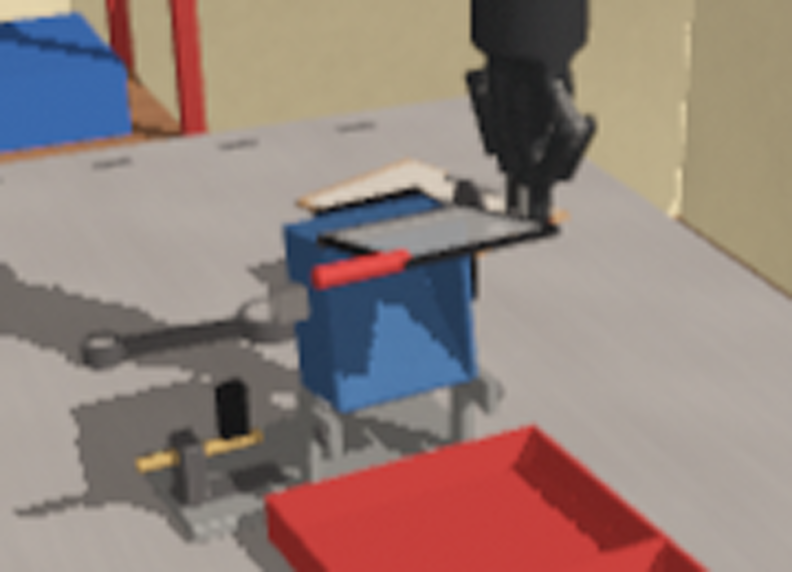

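The tub is tipped to about 1.45 rad with the lid still back. Next I relieve the radial strain and look from the top.

Call:
nudge_tcp([
  {"aperture": 0.0,"ty": 0.01,"tz": -0.02},
  {"aperture": 0.0,"ty": 0.015,"tz": -0.03},
  {"aperture": 0.0,"ty": 0.015,"tz": -0.03},
])

```text
clock: 12.15
position: [0.6432, 0.1249, 0.1601]
tool_rot: [3.138, 0.007, -3.053]
force: [8.8, 12.7, 6.0]
grip_width: 0.0119
finger_force: 59.7
```

Run:
```python
from h import *
snap('top','t1.png',(225,140,385,250),5)
```

```text
(no output)
```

View pics/t1.png

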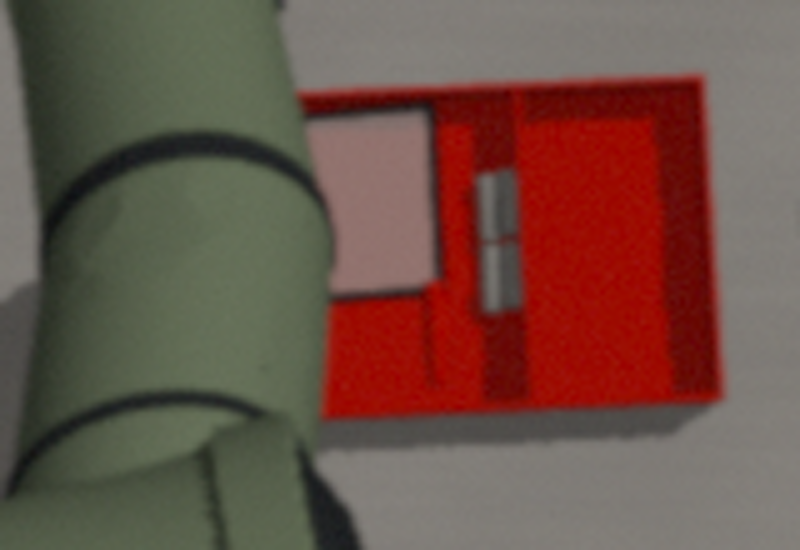

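All four pins lie two by two against the divider in the larger compartment, at crop (487–508, 175–310). The brake holds the tub, so I re-grip centrally before returning it.

Call:
nudge_tcp([
  {"aperture": 0.03},
  {"aperture": 0.03},
  {"aperture": 0.03},
])

```text
clock: 12.58
position: [0.6407, 0.1216, 0.1578]
tool_rot: [-3.141, -0.0, -3.055]
force: [-0.4, -0.6, 0.0]
grip_width: 0.03
finger_force: 0.0
```

Call:
nudge_tcp([
  {"aperture": 0.03,"tz": 0.05},
  {"aperture": 0.0,"tz": 0.05},
  {"aperture": 0.0,"tz": 0.05},
  {"aperture": 0.0,"tz": 0.05},
  {"aperture": 0.0,"tz": 0.05},
], force=50)

```text
clock: 13.2
position: [0.6405, 0.1226, 0.1526]
tool_rot: [3.141, -0.001, -3.054]
force: [-1.1, 5.2, -1.8]
grip_width: 0.0121
finger_force: 48.6
```

Run:
```python
from h import *
p=bot.observe()['position']+[0,0,.019]-[.531,.132,0]; e=np.radians(95); ex=np.array([np.cos(e),np.sin(e),0])
print(p@ex, p[2], np.arctan2(p[2]-.085,p@ex+.06)+.322)
```

```text
-0.018928551498564324 0.17159328075465408 1.449916874336308
```

Call:
nudge_tcp([
  {"aperture": 0.0,"ty": 0.2,"tz": 0.127},
  {"aperture": 0.0,"ty": 0.333,"tz": 0.262},
  {"aperture": 0.0,"ty": 0.436,"tz": 0.421},
  {"aperture": 0.0,"ty": 0.507,"tz": 0.597},
  {"aperture": 0.0,"ty": 0.54,"tz": 0.784},
], force=50)

```text
clock: 13.82
position: [0.6362, 0.1764, 0.0733]
tool_rot: [3.141, 0.001, -3.054]
force: [0.4, 0.9, 3.2]
grip_width: 0.0122
finger_force: 54.6
```

Call:
nudge_tcp([
  {"aperture": 0.0,"ty": -0.004,"tz": 0.12},
  {"aperture": 0.0,"ty": -0.01,"tz": 0.22},
  {"aperture": 0.0,"ty": -0.03,"tz": 0.31},
  {"aperture": 0.0,"ty": -0.05,"tz": 0.395},
  {"aperture": 0.0,"ty": -0.05,"tz": 0.395},
])

```text
clock: 14.45
position: [0.6365, 0.1732, 0.0334]
tool_rot: [3.139, 0.001, -3.053]
force: [4.9, 13.7, -9.8]
grip_width: 0.0124
finger_force: 56.8
```

Call:
nudge_tcp([
  {"aperture": 0.0},
  {"aperture": 0.0},
])

```text
clock: 14.7
position: [0.6365, 0.1733, 0.0336]
tool_rot: [3.139, 0.001, -3.053]
force: [5.2, 13.0, -10.7]
grip_width: 0.0123
finger_force: 56.8
```

Run:
```python
from h import *
p=bot.observe()['position']+[0,0,.019]-[.531,.132,0]; e=np.radians(95); ex=np.array([np.cos(e),np.sin(e),0])
print(p@ex, p[2], np.arctan2(p[2]-.085,p@ex+.06)+.322)
snap('side','s5.png',(220,90,400,220),4.4)
```

```text
0.031916929491284954 0.052630109672531955 -0.01660190620391011
```

View pics/s5.png

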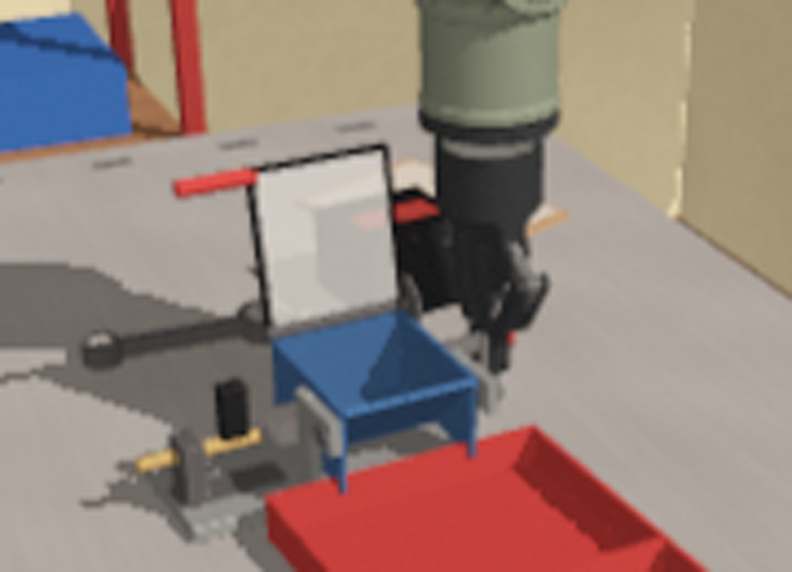

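The tub is upright and empty. The lid is still back, with its bar at crop (176–255, 183). Next I release and go to the lid bar.

The rows are not in the units I measure in: shifts go in units of 100 mm and turns go in units of 0.2 rad. I convert before sending: -0.18 m is -1.8, -0.12 m is -1.2.

Call:
nudge_tcp([
  {"aperture": 0.04},
  {"aperture": 0.04},
  {"aperture": 0.04,"tz": -0.6},
  {"aperture": 0.04,"tz": -1.2},
  {"aperture": 0.04,"tz": -1.8},
])

```text
clock: 15.38
position: [0.6364, 0.1702, 0.2167]
tool_rot: [-3.141, -0.0, -3.055]
force: [-0.2, 0.1, 0.3]
grip_width: 0.04
finger_force: 0.0
```

Call:
nudge_tcp([
  {"aperture": 0.06,"tz": -0.6},
  {"aperture": 0.06,"tz": -0.9},
  {"aperture": 0.06,"tz": -0.9},
])

```text
clock: 15.75
position: [0.6374, 0.1705, 0.3072]
tool_rot: [3.141, 0.004, -3.055]
force: [0.1, 0.1, -0.4]
grip_width: 0.0602
finger_force: 0.0
```

Run:
```python
from h import *
goto([.444,.214,.29],3.229)
im=bot.grab_frame('side')
h=cv2.cvtColor(im,cv2.COLOR_BGR2HSV); r=(((h[...,0]<8)|(h[...,0]>172))&(h[...,1]>120)&(h[...,2]>80)).astype('uint8')
n,l,s,c=cv2.connectedComponentsWithStats(r)
for i in range(1,n):
    x,y=c[i]
    if 240<x<370 and 120<y<185 : print(c[i],s[i])
for th in(1.65,1.75,1.85,1.95):
    e=np.radians(95); ex=np.array([np.cos(e),np.sin(e),0]); ey=np.array([-np.sin(e),np.cos(e),0]); o=np.array([.531,.132,0])
    print(th,[proj('side',o+ex*(.05-.108*np.cos(th+.037))+ey*y+[0,0,.088+.108*np.sin(th+.037)]).round(1) for y in(.052,.1)])
```

```text
shift [0.189  0.06   0.0166] rotvec [ 0.001  0.004 -0.001]
[266.22727273 132.48484848] [257 130  19   6  66]
[312.60377358 137.47169811] [307 135  13   6  53]
[335.75 166.5 ] [335 165   2   4   4]
1.65 [array([276.4, 131.7]), array([260.6, 134.7])]
1.75 [array([275. , 131.1]), array([259.4, 134.1])]
1.85 [array([273.7, 130.9]), array([258.2, 133.8])]
1.95 [array([272.5, 131. ]), array([257.1, 134. ])]
```

In the tool's units: 0.05 m is 0.5, 0.188 m is 1.88.

Call:
nudge_tcp([
  {"aperture": 0.06,"tx": 0.5,"ty": 0.14},
  {"aperture": 0.06,"tx": 1,"ty": 0.28},
  {"aperture": 0.06,"tx": 1.5,"ty": 0.4},
  {"aperture": 0.06,"tx": 1.88,"ty": 0.5,"tz": 0.1},
  {"aperture": 0.06,"tx": 1.88,"ty": 0.5,"tz": 0.17},
])

```text
clock: 16.42
position: [0.4424, 0.2044, 0.2869]
tool_rot: [-3.141, -0.002, -3.052]
force: [1.2, 0.4, 0.7]
grip_width: 0.0599
finger_force: 0.0
```

Call:
nudge_tcp([
  {"aperture": 0.06,"tz": 0.4},
  {"aperture": 0.06,"tz": 0.8},
  {"aperture": 0.06,"tz": 1.1},
  {"aperture": 0.06,"tz": 1.15},
  {"aperture": 0.06,"tz": 1.15},
])

```text
clock: 17.05
position: [0.4452, 0.204, 0.173]
tool_rot: [-3.141, -0.0, -3.055]
force: [-0.0, 0.8, -0.3]
grip_width: 0.0604
finger_force: 0.0
```

Call:
nudge_tcp([
  {"aperture": 0.0},
  {"aperture": 0.0},
  {"aperture": 0.0},
  {"aperture": 0.0},
  {"aperture": 0.0},
], force=30)

```text
clock: 17.68
position: [0.445, 0.2045, 0.1734]
tool_rot: [3.141, 0.001, -3.054]
force: [-2.7, 1.0, 7.5]
grip_width: 0.011
finger_force: 29.3
```

In the tool's units: -0.1049 m is -1.049, -0.0881 m is -0.881.

Call:
nudge_tcp([
  {"aperture": 0.0,"ty": -0.265,"tz": -0.042},
  {"aperture": 0.0,"ty": -0.481,"tz": -0.026},
  {"aperture": 0.0,"ty": -0.688,"tz": 0.031},
  {"aperture": 0.0,"ty": -0.881,"tz": 0.129},
  {"aperture": 0.0,"ty": -1.049,"tz": 0.263},
], force=40)

```text
clock: 18.3
position: [0.4543, 0.0995, 0.1463]
tool_rot: [3.141, 0.001, -3.054]
force: [-0.1, 5.7, -5.0]
grip_width: 0.0109
finger_force: 38.9
```

Call:
nudge_tcp([
  {"aperture": 0.0,"ty": -0.139,"tz": 0.165},
  {"aperture": 0.0,"ty": -0.243,"tz": 0.354},
  {"aperture": 0.0,"ty": -0.306,"tz": 0.56},
  {"aperture": 0.0,"ty": -0.327,"tz": 0.745},
  {"aperture": 0.0,"ty": -0.327,"tz": 0.745},
])

```text
clock: 18.92
position: [0.4576, 0.0684, 0.0721]
tool_rot: [3.14, 0.001, -3.053]
force: [-6.1, 11.1, 29.7]
grip_width: 0.0102
finger_force: 46.3
```

Call:
nudge_tcp([
  {"aperture": 0.04},
  {"aperture": 0.04},
  {"aperture": 0.04,"tz": -0.3},
  {"aperture": 0.04,"tz": -0.8},
])

```text
clock: 19.42
position: [0.4559, 0.0667, 0.1519]
tool_rot: [-3.141, -0.003, -3.055]
force: [0.1, -0.1, 0.3]
grip_width: 0.0399
finger_force: 0.0
```

Run:
```python
from h import *
snap('side','s6.png',(220,120,390,240),4.5)
goto([.4303,.1298,.14],3.229)
```

```text
shift [0.0227 0.065  0.0179] rotvec [ 0.001  0.004 -0.001]
```

View pics/s6.png

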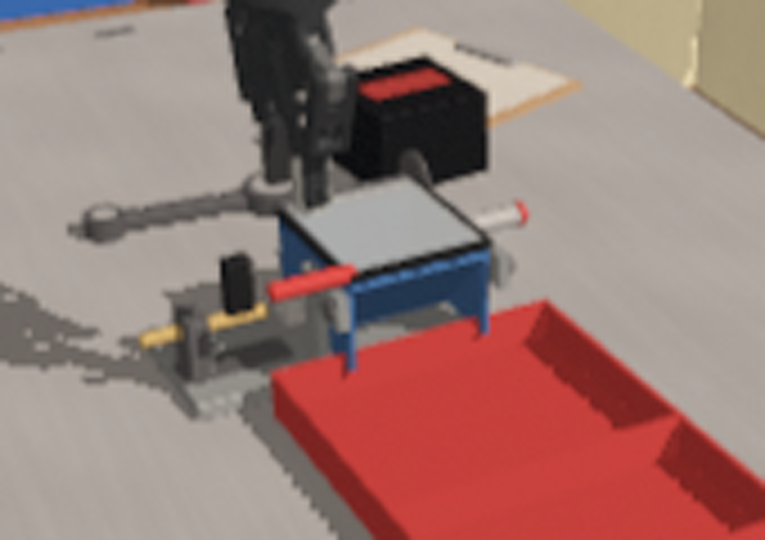

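The lid is shut and the tub upright, matching the start picture. The paddle is at crop (237,282). Next I slide the bolt home.

Call:
nudge_tcp([
  {"aperture": 0.04,"tx": 0.11,"ty": 0.32},
  {"aperture": 0.04,"tx": 0.227,"ty": 0.65},
  {"aperture": 0.04,"tx": 0.227,"ty": 0.65,"tz": 0.4},
  {"aperture": 0.04,"tx": 0.227,"ty": 0.65,"tz": 0.8},
  {"aperture": 0.04,"tx": 0.227,"ty": 0.65,"tz": 0.93},
])

```text
clock: 20.1
position: [0.4276, 0.1293, 0.0574]
tool_rot: [-3.14, -0.003, -3.054]
force: [0.5, 0.2, 0.7]
grip_width: 0.0397
finger_force: 0.0
```

Call:
nudge_tcp([
  {"aperture": 0.04},
  {"aperture": 0.0},
  {"aperture": 0.0},
  {"aperture": 0.0},
  {"aperture": 0.0},
], force=50)

```text
clock: 20.72
position: [0.4293, 0.13, 0.0603]
tool_rot: [3.141, 0.002, -3.055]
force: [-1.0, -1.2, 8.7]
grip_width: 0.0131
finger_force: 48.9
```

Call:
nudge_tcp([
  {"aperture": 0.0,"tx": -0.07},
  {"aperture": 0.0,"tx": -0.14},
  {"aperture": 0.0,"tx": -0.21},
  {"aperture": 0.0,"tx": -0.28},
  {"aperture": 0.0,"tx": -0.28},
])

```text
clock: 21.35
position: [0.4556, 0.1321, 0.0602]
tool_rot: [-3.141, -0.002, -3.055]
force: [-11.3, -2.0, 17.5]
grip_width: 0.0134
finger_force: 50.6
```

The bolt is home after 26 mm of travel, with 11 N of push at the end. Next I back off and measure the pistons.

Call:
nudge_tcp([
  {"aperture": 0.04},
  {"aperture": 0.04},
  {"aperture": 0.04,"tz": -0.5},
  {"aperture": 0.04,"tz": -1},
  {"aperture": 0.04,"tz": -1.6},
])

```text
clock: 21.98
position: [0.4561, 0.1322, 0.2208]
tool_rot: [-3.141, -0.0, -3.054]
force: [0.5, 0.2, 0.6]
grip_width: 0.04
finger_force: 0.0
```

Add to h.py:
```python
def pistons(roi_t=(385,140,480,230),roi_s=(370,240,450,350)):
    out={}
    for n,(x0,y0,x1,y1) in (('top',roi_t),('side',roi_s)):
        im=bot.grab_frame(n); h=cv2.cvtColor(im,cv2.COLOR_BGR2HSV).astype(int)
        bg=cv2.medianBlur(im,51).astype(int); d=np.abs(im.astype(int)-bg).max(2)
        m=((d>14)&(h[...,1]<70)).astype('uint8'); k=np.zeros_like(m); k[y0:y1,x0:x1]=m[y0:y1,x0:x1]
        bright=((im.min(2)>bg.min(2)+10)&(k>0)).astype('uint8')
        N,l,s,c=cv2.connectedComponentsWithStats(bright)
        out[n]=[(c[i].round(1).tolist(),s[i].tolist()) for i in range(1,N) if s[i][4]>15]
        cv2.imwrite(f'pics/m_{n}.png',im)
    return out
```

Run:
```python
from h import *
o=pistons(); print(o)
a=cv2.imread('pics/m_top.png')[130:230,380:480]; b=cv2.imread('pics/m_side.png')[245:345,375:475]
cv2.imwrite('pics/p1.png',cv2.resize(np.hstack([a,b]),None,fx=4,fy=4,interpolation=cv2.INTER_CUBIC))
```

```text
{'top': [([450.9, 148.1], [441, 140, 26, 20, 286])], 'side': [([374.7, 254.5], [370, 251, 12, 8, 50]), ([421.5, 266.5], [417, 261, 8, 9, 22]), ([418.4, 281.4], [415, 275, 8, 14, 74]), ([399.0, 306.6], [397, 300, 6, 14, 20]), ([413.1, 311.6], [407, 303, 11, 14, 42]), ([411.1, 327.4], [406, 320, 10, 16, 67])]}
```

View pics/p1.png

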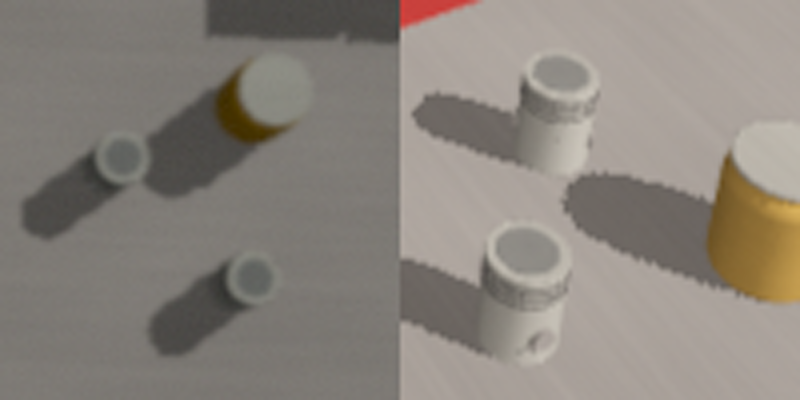

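Both pistons stand. Their crown centres are at top crop (123,157) and (253,277), and at side crop (158,76) and (126,250) once the 400-pixel offset is removed. The tin is clear of both.

Run:
```python
from h import *
for l,t,s in(('A',(123,157),(158,76)),('B',(253,277),(126,250))):
    ut=(t[0]/4+379.6,t[1]/4+129.6); us=(s[0]/4+374.6,s[1]/4+244.6)
    print(l,plane('top',*ut,.055)[:2].round(4),plane('side',*us,.055)[:2].round(4),two(us,ut)[0].round(4))
goto([.609,-.32,.22],3.229)
```

```text
A [ 0.6096 -0.3215] [ 0.6083 -0.3224] [ 0.6095 -0.3215  0.054 ]
B [ 0.5219 -0.4201] [ 0.5226 -0.42  ] [ 0.5221 -0.4201  0.0553]
shift [-0.1104 -0.4644  0.0044] rotvec [ 0.003  0.008 -0.001]
```

Call:
nudge_tcp([
  {"aperture": 0.07,"tx": -0.1,"ty": -0.45},
  {"aperture": 0.07,"tx": -0.22,"ty": -1},
  {"aperture": 0.07,"tx": -0.35,"ty": -1.55},
  {"aperture": 0.07,"tx": -0.47,"ty": -2.1},
  {"aperture": 0.07,"tx": -0.6,"ty": -2.6},
])

```text
clock: 22.7
position: [0.5392, -0.1236, 0.2192]
tool_rot: [-3.141, 0.0, -3.055]
force: [-0.3, -0.1, -0.1]
grip_width: 0.0701
finger_force: 0.0
```

Call:
nudge_tcp([
  {"aperture": 0.07,"tx": -0.12,"ty": -0.55},
  {"aperture": 0.07,"tx": -0.25,"ty": -1.1},
  {"aperture": 0.07,"tx": -0.37,"ty": -1.6},
  {"aperture": 0.07,"tx": -0.5,"ty": -2.06},
  {"aperture": 0.07,"tx": -0.5,"ty": -2.06},
])

```text
clock: 23.32
position: [0.6061, -0.3261, 0.2182]
tool_rot: [-3.14, -0.001, -3.058]
force: [-0.2, 0.4, -0.6]
grip_width: 0.07
finger_force: 0.0
```

Run:
```python
from h import *
print(bot.observe()['qpos'].round(2)); goto([.609,-.322,.014],3.229)
```

```text
[ 0.33  0.64  0.13  1.43 -0.09  1.07  2.13]
shift [-0.0035  0.0041  0.2042] rotvec [-0.001 -0.001 -0.004]
```

In the tool's units: 0.204 m is 2.04, 0.19 m is 1.9.

Call:
nudge_tcp([
  {"aperture": 0.07,"tx": -0.03,"ty": 0.04,"tz": 0.5},
  {"aperture": 0.07,"tx": -0.03,"ty": 0.04,"tz": 1},
  {"aperture": 0.07,"tx": -0.03,"ty": 0.04,"tz": 1.5},
  {"aperture": 0.07,"tx": -0.03,"ty": 0.04,"tz": 1.9},
  {"aperture": 0.07,"tx": -0.03,"ty": 0.04,"tz": 2.04},
])

```text
clock: 23.95
position: [0.6082, -0.3167, 0.013]
tool_rot: [3.14, -0.003, -3.054]
force: [0.6, -0.9, 0.9]
grip_width: 0.0697
finger_force: 0.0
```

Call:
nudge_tcp([
  {"aperture": 0.07},
  {"aperture": 0.0},
  {"aperture": 0.0},
  {"aperture": 0.0},
], force=50)

```text
clock: 24.45
position: [0.6102, -0.3185, 0.0171]
tool_rot: [-3.14, 0.002, -3.055]
force: [-1.3, 1.0, 10.1]
grip_width: 0.0392
finger_force: 49.3
```

Call:
nudge_tcp([
  {"aperture": 0.0,"tz": -0.3},
  {"aperture": 0.0,"tz": -0.7},
  {"aperture": 0.0,"tz": -1.1},
  {"aperture": 0.0,"tz": -1.1},
])

```text
clock: 24.95
position: [0.611, -0.3189, 0.1294]
tool_rot: [-3.139, 0.005, -3.055]
force: [-0.1, 0.2, -1.8]
grip_width: 0.0387
finger_force: 50.6
```

Run:
```python
from h import *
c=np.array([.548,-.137]); ty=np.array([-.9968,-.0802]); q=c-ty*.045
print(q); goto([*q,.125],3.229)
```

```text
[ 0.592856 -0.133391]
shift [0.0019 0.1864 0.0038] rotvec [-0.003  0.005 -0.   ]
```

Call:
nudge_tcp([
  {"aperture": 0.0,"tx": 0.01,"ty": 0.45},
  {"aperture": 0.0,"tx": 0.01,"ty": 0.95},
  {"aperture": 0.0,"tx": 0.02,"ty": 1.4},
  {"aperture": 0.0,"tx": 0.02,"ty": 1.86},
  {"aperture": 0.0,"tx": 0.02,"ty": 1.86},
])

```text
clock: 25.58
position: [0.591, -0.1287, 0.1249]
tool_rot: [3.14, -0.0, -3.049]
force: [0.2, 0.6, -1.3]
grip_width: 0.0388
finger_force: 50.9
```

Call:
nudge_tcp([
  {"aperture": 0.0,"tz": 0.4},
  {"aperture": 0.0,"tz": 0.8},
  {"aperture": 0.0,"tz": 1},
  {"aperture": 0.0,"tz": 1.06},
  {"aperture": 0.0,"tz": 1.06},
])

```text
clock: 26.2
position: [0.5913, -0.1335, 0.0199]
tool_rot: [-3.141, 0.001, -3.055]
force: [-1.4, -0.1, 1.9]
grip_width: 0.0388
finger_force: 52.1
```

Next I release it, rise, and go to B after re-checking its place.

Call:
nudge_tcp([
  {"aperture": 0.056},
  {"aperture": 0.056},
  {"aperture": 0.056,"tz": -0.5},
  {"aperture": 0.056,"tz": -1},
  {"aperture": 0.056,"tz": -1.3},
])

```text
clock: 26.82
position: [0.5917, -0.1333, 0.1517]
tool_rot: [-3.141, 0.002, -3.055]
force: [-0.1, 0.2, -0.1]
grip_width: 0.0559
finger_force: 0.0
```

Run:
```python
from h import *
pistons()
a=cv2.imread('pics/m_top.png')[140:240,265:465]; b=cv2.imread('pics/m_side.png')[180:345,270:470]
cv2.imwrite('pics/p2.png',cv2.resize(np.vstack([a,b]),None,fx=2.2,fy=2.2,interpolation=cv2.INTER_CUBIC))
goto([.522,-.42,.15],3.229); print(bot.observe()['qpos'].round(2))
```

```text
shift [ 0.0954 -0.2793  0.0025] rotvec [-0.001  0.005 -0.001]
[ 0.04  0.59  0.12  1.73 -0.09  0.83  1.86]
```

View pics/p2.png

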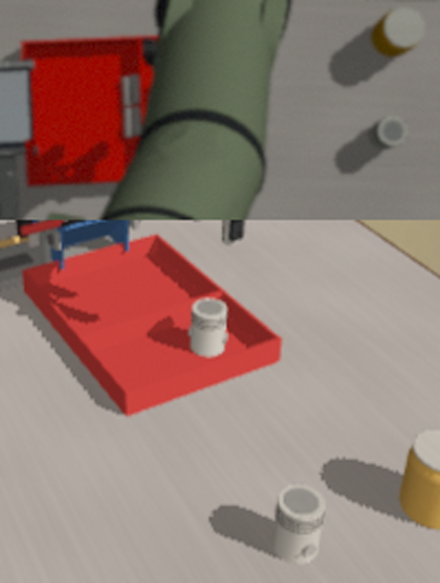

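Piston A stands in the smaller compartment at crop (208,325), and B is unmoved at top (442.7,199). Fetching B.

Call:
nudge_tcp([
  {"aperture": 0.07,"tx": 0.15,"ty": -0.5},
  {"aperture": 0.07,"tx": 0.35,"ty": -1.05},
  {"aperture": 0.07,"tx": 0.55,"ty": -1.6},
  {"aperture": 0.07,"tx": 0.75,"ty": -2.15},
  {"aperture": 0.07,"tx": 0.95,"ty": -2.67},
])

```text
clock: 27.55
position: [0.5187, -0.409, 0.1484]
tool_rot: [3.141, -0.0, -3.055]
force: [0.5, 0.8, -0.4]
grip_width: 0.0699
finger_force: 0.0
```

Call:
nudge_tcp([
  {"aperture": 0.07,"ty": -0.12},
  {"aperture": 0.07,"ty": -0.12},
])

```text
clock: 27.8
position: [0.5205, -0.4193, 0.1483]
tool_rot: [3.141, -0.0, -3.055]
force: [0.7, 0.9, -0.1]
grip_width: 0.0702
finger_force: 0.0
```

Run:
```python
from h import *
print(bot.observe()['qpos'].round(2)); goto([.522,-.42,.015],3.229)
```

```text
[ 0.51  0.68  0.13  1.55 -0.1   0.91  2.33]
shift [-0.0015 -0.0009  0.1333] rotvec [ 0.001 -0.    -0.001]
```

Call:
nudge_tcp([
  {"aperture": 0.07,"tx": -0.01,"ty": -0.01,"tz": 0.4},
  {"aperture": 0.07,"tx": -0.01,"ty": -0.01,"tz": 0.8},
  {"aperture": 0.07,"tx": -0.01,"ty": -0.01,"tz": 1.2},
  {"aperture": 0.07,"tx": -0.01,"ty": -0.01,"tz": 1.33},
  {"aperture": 0.07,"tx": -0.01,"ty": -0.01,"tz": 1.33},
])

```text
clock: 28.42
position: [0.5223, -0.419, 0.0161]
tool_rot: [3.141, -0.0, -3.053]
force: [-0.3, 1.2, 0.2]
grip_width: 0.0699
finger_force: 0.0
```

Call:
nudge_tcp([
  {"aperture": 0.0},
  {"aperture": 0.0},
  {"aperture": 0.0},
  {"aperture": 0.0},
], force=50)

```text
clock: 28.92
position: [0.5228, -0.4205, 0.0183]
tool_rot: [-3.14, 0.002, -3.054]
force: [-1.7, 3.1, 12.3]
grip_width: 0.04
finger_force: 48.8
```

Call:
nudge_tcp([
  {"aperture": 0.0,"tz": -0.3},
  {"aperture": 0.0,"tz": -0.7},
  {"aperture": 0.0,"tz": -1.1},
  {"aperture": 0.0,"tz": -1.1},
])

```text
clock: 29.42
position: [0.5233, -0.4213, 0.1304]
tool_rot: [-3.138, 0.005, -3.055]
force: [-0.5, 0.2, -2.9]
grip_width: 0.0398
finger_force: 50.4
```

Run:
```python
from h import *
c=np.array([.548,-.137]); ty=np.array([-.9968,-.0802]); q=c+ty*.045
print(q); goto([*q,.125],3.229)
```

```text
[ 0.503144 -0.140609]
shift [-0.0043  0.2814  0.0043] rotvec [-0.004  0.005 -0.   ]
```

In the tool's units: 0.265 m is 2.65, 0.215 m is 2.15.

Call:
nudge_tcp([
  {"aperture": 0.0,"ty": 0.5},
  {"aperture": 0.0,"tx": -0.02,"ty": 1.05},
  {"aperture": 0.0,"tx": -0.03,"ty": 1.6},
  {"aperture": 0.0,"tx": -0.04,"ty": 2.15},
  {"aperture": 0.0,"tx": -0.04,"ty": 2.65},
])

```text
clock: 30.05
position: [0.5023, -0.1536, 0.1261]
tool_rot: [3.141, 0.0, -3.054]
force: [0.6, 0.7, -2.1]
grip_width: 0.0394
finger_force: 50.5
```

Call:
nudge_tcp([
  {"aperture": 0.0,"ty": 0.16},
  {"aperture": 0.0,"ty": 0.16},
  {"aperture": 0.0,"ty": 0.16,"tz": 0.4},
  {"aperture": 0.0,"ty": 0.16,"tz": 0.8},
  {"aperture": 0.0,"ty": 0.16,"tz": 1},
])

```text
clock: 30.68
position: [0.5005, -0.1415, 0.0241]
tool_rot: [-3.141, -0.002, -3.056]
force: [0.6, -0.0, -2.0]
grip_width: 0.0396
finger_force: 50.7
```

Call:
nudge_tcp([
  {"aperture": 0.0,"tz": 0.05},
  {"aperture": 0.0,"tz": 0.05},
])

```text
clock: 30.92
position: [0.5015, -0.1414, 0.0214]
tool_rot: [-3.141, 0.0, -3.056]
force: [-1.9, 1.7, 7.5]
grip_width: 0.0396
finger_force: 65.9
```

In the tool's units: -0.1 m is -1, -0.15 m is -1.5.

Call:
nudge_tcp([
  {"aperture": 0.056},
  {"aperture": 0.056},
  {"aperture": 0.056,"tz": -0.5},
  {"aperture": 0.056,"tz": -1},
  {"aperture": 0.056,"tz": -1.5},
])

```text
clock: 31.55
position: [0.5011, -0.1403, 0.1727]
tool_rot: [-3.141, -0.0, -3.055]
force: [-0.0, 0.2, 0.8]
grip_width: 0.0557
finger_force: 0.0
```

Call:
nudge_tcp([
  {"aperture": 0.056,"tx": 0.1,"ty": -0.5,"tz": -0.2},
  {"aperture": 0.056,"tx": 0.2,"ty": -1,"tz": -0.4},
  {"aperture": 0.056,"tx": 0.3,"ty": -1.5,"tz": -0.5},
  {"aperture": 0.056,"tx": 0.4,"ty": -2,"tz": -0.5},
  {"aperture": 0.056,"tx": 0.4,"ty": -2,"tz": -0.5},
])

```text
clock: 32.17
position: [0.477, -0.3469, 0.221]
tool_rot: [-3.14, -0.001, -3.06]
force: [0.5, 0.6, -1.0]
grip_width: 0.056
finger_force: 0.0
```

Run:
```python
from h import *
pistons()
a=cv2.imread('pics/m_top.png')[130:250,225:385]; b=cv2.imread('pics/m_side.png')[145:265,240:400]
cv2.imwrite('pics/p3.png',cv2.resize(np.vstack([a,b]),None,fx=2.5,fy=2.5,interpolation=cv2.INTER_CUBIC))
```

```text
(no output)
```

View pics/p3.png

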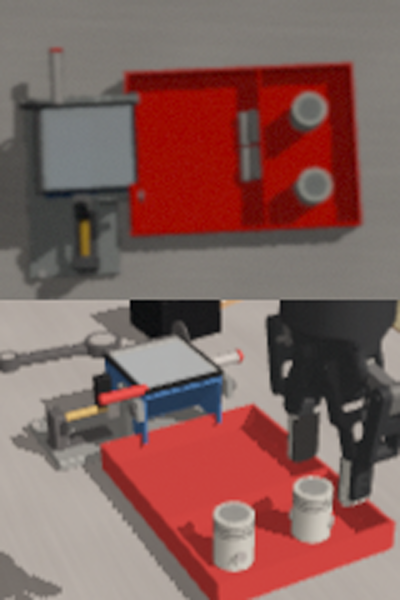

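Both pistons stand in the smaller compartment at top crop (308,110) and (315,185). The pins lie at the divider at (248,147), the lid is shut and the bolt is home at (82,210). I'll check in code for a hidden third piston and that the bystanders have not moved, since my picture allowance is used up.

Run:
```python
from h import *
t0=cv2.imread('pics/top0.png'); t1=cv2.imread('pics/m_top.png')
for nm,t in(('start',t0),('now',t1)):
    for tp in((400,160,420,180),(433,190,453,210)):
        x0,y0,x1,y1=tp; r=cv2.matchTemplate(t,t0[y0:y1,x0:x1],cv2.TM_CCOEFF_NORMED); 
        res=[]
        for _ in range(5):
            _,v,_,l=cv2.minMaxLoc(r); res.append((round(v,2),(l[0]+10,l[1]+10))); cv2.circle(r,l,8,-1,-1)
        print(nm,res)
# bright disc candidates in the formerly hidden lower-left and the rest of the table
g=cv2.cvtColor(t1,cv2.COLOR_BGR2GRAY)
c=cv2.HoughCircles(cv2.resize(g,None,fx=3,fy=3),cv2.HOUGH_GRADIENT,1,20,param1=80,param2=18,minRadius=14,maxRadius=27)
print((c[0]/3).round(0).tolist() if c is not None else None)
for n,b in(('conrod',(150,170,210,250)),('carton',(140,115,205,175)),('tin',(425,135,465,170))):
    x0,y0,x1,y1=b; print(n,cv2.absdiff(t0,t1)[y0:y1,x0:x1].max())
print(proj('top',[.11,.72,0]),proj('top',[.21,.73,0]), bot.observe()['force'].round(1))
```

```text
start [(1.0, (410, 170)), (0.75, (443, 200)), (0.73, (193, 129)), (0.72, (598, 333)), (0.71, (616, 222))]
start [(1.0, (443, 200)), (0.84, (195, 132)), (0.82, (329, 357)), (0.81, (588, 310)), (0.81, (336, 373))]
now [(0.73, (193, 129)), (0.72, (465, 257)), (0.72, (616, 222)), (0.72, (598, 333)), (0.68, (481, 155))]
now [(0.84, (195, 131)), (0.82, (122, 382)), (0.81, (587, 308)), (0.81, (592, 318)), (0.8, (25, 332))]
[[349.0, 173.0, 7.0], [351.0, 204.0, 7.0], [182.0, 188.0, 7.0]]
conrod 12
carton 17
tin 117
[ 54.73222301 326.12483104] [ 54.49491687 291.71745663] [0.4 0.9 0.4]
```

Run:
```python
from h import *
for n in('side','top'):
    for im in(cv2.imread(f'pics/{n}0.png'),bot.grab_frame(n)):
        h=cv2.cvtColor(im,cv2.COLOR_BGR2HSV); m=cv2.inRange(h,(15,130,60),(30,255,255)); a=(slice(270,330),slice(440,500)) if n=='side' else (slice(135,180),slice(425,470))
        k=np.argwhere(m[a]>0); print(n,k.mean(0).round(1),len(k))
    for (u,v) in((54,326),(54,292)):
        if n=='top': print(im[v-12:v+12,u-12:u+12].std(axis=(0,1)).round(1))
s=cv2.imread('pics/side0.png'); g=cv2.cvtColor(s,cv2.COLOR_BGR2GRAY)[115:155,130:195]
m=(g>g.mean()+8).astype('uint8'); N,l,st,c=cv2.connectedComponentsWithStats(m); print([x.tolist() for x in st if x[4]>60])
```

```text
side [34.6 27.4] 771
side [34.6 27.3] 768
top [23.8 14.2] 109
top [23.8 14.3] 106
[16.6 17.2 17.7]
[21.2 22.5 22.4]
[[0, 0, 65, 40, 1132], [0, 6, 65, 34, 1439]]
```

```bash
python3 -c "
from workcell import bot
print(bot.job_done())"
```

```text
the job is handed in; nothing more can be done
None
```

The piston kit is made up and handed in: four pins are in the larger compartment and both pistons I found are in the smaller one. The tub is upright with its lid shut and bolt home, and the conrod, carton and tin are unmoved; the hand-in returned no verdict.

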